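# Slide the dipper round the bent rail to its drip stop

### The arm

A 7-joint arm with a two-finger parallel gripper is mounted at the origin on the work surface. World frame = base frame: x ahead of the robot, y to its left, z up, the work surface at z = 0. Lengths are in m, angles in rad, forces in N, time in s.
With the tool pointing down it reaches from about 0.425 to 0.95 m from the base axis. Payload 16.7 kg.
Tool frame: the origin (TCP) lies between the finger pads; the fingertips stand manip.tip_extent ahead of it and the grasp point (between the pads) is the TCP (manip.tip_extent is the distance from the TCP to the fingertips, in m); z points along the fingers, y is the direction in which the jaws open and shut (so a half turn about z gives the same grasp; the last joint's range is limited). The gripper opens to 94 mm and grips with 3 to 60 N. Pads are 16 mm wide; open, the fingers measure 119 mm over their backs; the gripper's body (75 mm by 177 mm) begins 78 mm behind the grasp point.
Start: joints at [1.016, 0.426, 0.074, 1.606, -0.034, 1.111, -0.067], TCP at [0.266, -0.62, 0.224] pointing down, gripper open.
Joint ranges: [-2.85, 2.85], [-0.5, 2.14], [-1.23, 1.37], [0.21, 2.46], [-1.02, 4.16], [0.16, 2.05], [-2.73, 2.73]. Speed limits (rad/s): [1.89, 1.89, 2.39, 2.39, 3.01, 3.01, 3.01].

### API

Orientations are given as a 3x3 rotation matrix whose columns are the frame's x, y, z axes.
In Python, from rig import manip gives the robot as it stands.
- The arm moves only by the tool play_rows, never from a script. Its argument "plan" is text: rows parted by semicolons, each of 4 numbers parted by spaces: the shift along the world's x, y, z in m, then the turn about the world's z in degrees. In form: x y z turn; .... A call has exactly 10 rows; each row shifts and turns the commanded pose from where the row before left it; what a row does not reach is not made up. A row lasts 1/12 s, in which the tool goes at most 41.7 mm and 7.16 degrees, less where a joint would pass 70% of its speed; a pose out of reach is approached as far as the arm can. A call is refused whole if a number of a shift passes 0.0417 or a number of a turn 7.16, either way. A call with a gripper value outside its range is refused whole. "gripper" is the closure, from -1 (fully open) to 1 (shut), set as the call begins (left out, the last holds). The fingers move at their own pace and stop on an object; "force" is the grip in N (left out, the last holds). Time passes only in rows, so rows that do not move let the fingers close, or fill a call up. It gives the time, the measured TCP pose, the force and the opening at its end, in the units of the state.
- manip.get_state(): the state, without advancing time (a new reading comes with each control period).
- manip.capture(name): name is "scene" or "side" or "wrist"; returns a dict with "img" (420x560x3 uint8, red, green, blue), "intrinsics" (3x3 intrinsics, pixels), "camera_from_world" (4x4, takes a point from world to camera coordinates). Camera axes: x right, y down, z forward; pixel columns grow to the right and rows downward; lengths in m; the calibration is good to about 2 mm. A picture is of the moment at which its call begins. There is no depth.
- manip.finish_job(): hands the job in, once; it reports no verdict.
Trained networks look in the newest picture that a camera, given by its name, has taken for a name from the list of things; names that differ only in an ending like _2 or _b are one class to them, and where a whole thing is asked for, a point or a joint stands for the part that bears it (a point fixed in the world has none). Each returns a list of dicts, best first, with "score" (0 to 1); they miss things now and then, are a little off and sometimes report something else, mostly with a low value. They report only what shows in the picture. A call takes as long as a camera call.
- manip.find_in(camera, label): "xyz" ([x, y, z] in m, in world coordinates, good to about 4 mm: the middle of the surface that is visible of it).
- manip.cut_out(camera, label): "region" (420x560 bool, what is visible of it).
The state is a dict: "time": time; "qpos": joint angles; "joint_velocities": joint speeds; "effort": joint torques, N m; "eef_pos": TCP position; "orientation": TCP orientation; "wrist_force": force on the tool from outside, world axes, zero at the start; "wrist_torque": the same for the moment, N m; "gripper_width": opening from 0.0 (shut) to 1.0 (fully open).
Only numpy, scipy, OpenCV 4.12 (cv2) and the standard library are available. Lean on these libraries where they do the work, as an engineer would, in place of code of your own. Each camera call takes 0.05 s, during which the arm holds its last target.

### The job

The syrup dipper hangs by its ring on the bent steel rail, over the empty pot. Slide it along the rail, around both bends, until its ring is right up against the red stop above the drip tray, then let go so that it hangs still there; do not knock or shift the pot, jar or small mould frame beside the rail.

Things in the scene. Friction and masses are not known exactly. Their poses are not given: they have to be found in the camera images.
- dipper_grip (a point): centre of the dipper's upright orange grip tab, half-way up: 16 mm across the rail (x), 26 mm along it (y), 43 mm tall (z). The dipper (about 0.25 kg, one rigid loose piece) is a dark steel ring with this tab on top and a small aluminium cup on a stem below (cup 62 mm across, its bottom 156 mm under this point). Hanging freely, this point is 33 mm above the rail's centreline
- dipper_ring (a point): centre of the dipper's ring: 50 mm outside, 34 mm inside, 30 mm long along its own y, which is the hole's axis and so the direction of the rail; z up through the tab, dipper_grip is 45 mm above. The ring hangs on the 10 mm rail with its centre 12 mm under the rail's centreline; it is trapped between the two end stops and must be turned with the rail at the bends
- rail_begin (a point): face of the black stop disc (42 mm across) where the bent rail begins, on the centreline. The rail is a 10 mm round steel rod, level at 220 mm above the table, fixed on two end posts. From here it runs straight along the stand's -y (the point's own -y) to bend1, then straight to bend2, then straight along -y again to the stop
- bend1 (a point): middle of the first bend, on the rail's centreline: a 42 degree turn to the left as one travels towards the red stop, about 40 mm radius, 31 mm long. Same axes as rail_begin
- bend2 (a point): middle of the second bend, on the centreline: 42 degrees back to the right, same radius and length. Same axes
- stop_face (a point): centre of the near face of the red stop disc (42 mm across, 10 mm thick) near the rail's end, on the centreline; the disc lies beyond it, to -y. Same axes. A low aluminium drip tray stands under this end
- stop_seat (a point): where the ring's centre (dipper_ring) is when the ring hangs against the red stop: 15 mm before stop_face and 12 mm under the centreline. Same axes
- syrup_pot: loose aluminium pot, 124 mm across, 70 mm high, two small side lugs; under the rail's first straight; origin at the centre of its underside; leave alone
- jar: loose amber jar with yellow lid, 64 mm across, 85 mm high; origin under its centre; leave alone
- mould_frame: loose black mould frame of four cells, 90 x 90 x 18 mm; origin under its centre; leave alone

How it is judged:
By the outcome, as a careful person would: the job done as asked, in the order asked, and still so for the second after the job is handed in, with the robot touching nothing.
It also fails if it takes over 48 s, if anything falls off the work surface, if the arm or the gripper's body presses on something with over 40 N, if the wrist force passes 120 N, or if a joint passes its speed limit or range.

## Working session

There is one attempt and no reset: what is moved stays moved. The work goes in short steps, Python scripts to look and compute and a tool call to move; the robot and the scene stay as the last step left them, time stands still between calls to the robot, and variables do not carry over. Pictures are saved under pics/ and viewed, and the job is handed in when it is done.

Besides the shell and the picture viewer there is one more tool, called after "Request:" as name(argument=value, ...) on one line, values as JSON. play_rows: Moves the arm, as the interface text tells. Its arguments: {"type":"object","properties":{"plan":{"type":"string"},"gripper":{"type":"number"},"force":{"type":"number"}},"required":["plan"]}

```bash
mkdir -p pics; ls; python3 - <<'E'
from rig import manip
import cv2,numpy as np
print(manip.tip_extent); s=manip.get_state(); print(s['time'],s['eef_pos'],s['orientation'],s['gripper_width'])
for c in ['scene','side']:
    d=manip.capture(c); cv2.imwrite(f'pics/{c}0.png',d['img'][:,:,::-1]); print(c,d['intrinsics'],d['camera_from_world'])
    for l in ['dipper_grip','dipper_ring','rail_begin','bend1','bend2','stop_face','stop_seat','syrup_pot','jar','mould_frame']:
        print(l,[(np.round(r['xyz'],3),round(r['score'],2)) for r in manip.find_in(c,l)[:2]])
E
```

```text
pics
0.019
0.0 [ 0.26625069 -0.6198344   0.22380297] [[ 9.18812828e-01  3.94693112e-01 -5.78222687e-04]
 [ 3.94693525e-01 -9.18812160e-01  1.11143650e-03]
 [-9.26017062e-05 -1.24942286e-03 -9.99999215e-01]] 1.00104243384294
scene [[491.36842222   0.         272.87846793]
 [  0.         491.36842222 214.60240526]
 [  0.           0.           1.        ]] [[ 9.52923561e-03  9.99918472e-01 -8.49956974e-03 -4.40540272e-02]
 [ 7.79346906e-01 -1.27522852e-02 -6.26462912e-01 -3.29391132e-01]
 [-6.26520226e-01 -6.54400691e-04 -7.79404887e-01  1.42025469e+00]
 [ 0.00000000e+00  0.00000000e+00  0.00000000e+00  1.00000000e+00]]
dipper_grip [(array([0.52 , 0.093, 0.151]), 0.84)]
dipper_ring [(array([0.518, 0.094, 0.145]), 0.84)]
rail_begin [(array([ 0.643, -0.141,  0.014]), 0.96), (array([0.516, 0.093, 0.146]), 0.74)]
bend1 [(array([ 0.643, -0.138,  0.011]), 0.88)]
bend2 [(array([ 0.643, -0.138,  0.011]), 0.88)]
stop_face []
stop_seat [(array([ 0.644, -0.137,  0.007]), 0.66)]
syrup_pot [(array([0.508, 0.056, 0.026]), 0.97)]
jar [(array([ 0.538, -0.155,  0.056]), 0.86)]
mould_frame [(array([0.69
[... 278 characters left out ...]
63743   -0.627212    0.44590651]
 [ 0.          0.          0.          1.        ]]
dipper_grip [(array([0.503, 0.086, 0.189]), 0.68), (array([ 0.648, -0.143,  0.013]), 0.26)]
dipper_ring [(array([0.503, 0.093, 0.193]), 0.76)]
rail_begin [(array([ 0.642, -0.147,  0.011]), 0.78), (array([0.685, 0.067, 0.013]), 0.2)]
bend1 [(array([ 0.641, -0.151,  0.009]), 0.92)]
bend2 [(array([ 0.641, -0.151,  0.009]), 0.92)]
stop_face [(array([ 0.645, -0.149,  0.012]), 0.79)]
stop_seat [(array([ 0.638, -0.148,  0.014]), 0.94)]
syrup_pot [(array([0.512, 0.067, 0.037]), 0.88)]
jar [(array([ 0.504, -0.166,  0.061]), 0.8)]
mould_frame [(array([0.684, 0.066, 0.015]), 0.61), (array([0.512, 0.069, 0.036]), 0.39)]
```

View pics/scene0.png

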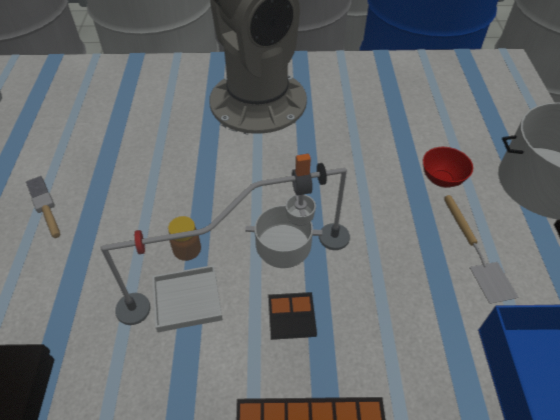

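View pics/side0.png

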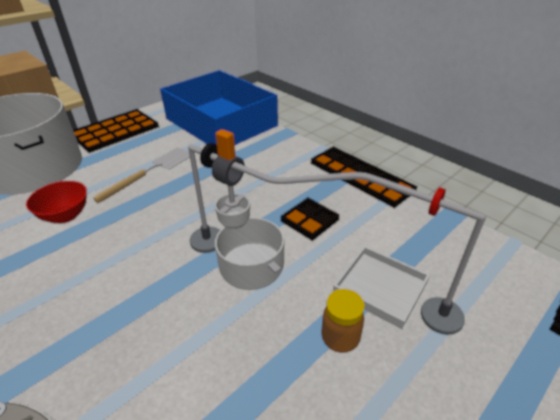

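```bash
python3 - <<'E'
import cv2
a=cv2.imread('pics/scene0.png'); b=cv2.imread('pics/side0.png')
cv2.imwrite('pics/sz.png',cv2.resize(a[140:270,90:360],None,fx=2.96,fy=2.96,interpolation=cv2.INTER_CUBIC))
cv2.imwrite('pics/dz.png',cv2.resize(b[120:240,180:500],None,fx=2.5,fy=2.5,interpolation=cv2.INTER_CUBIC))
E
```

```text
(no output)
```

View pics/sz.png

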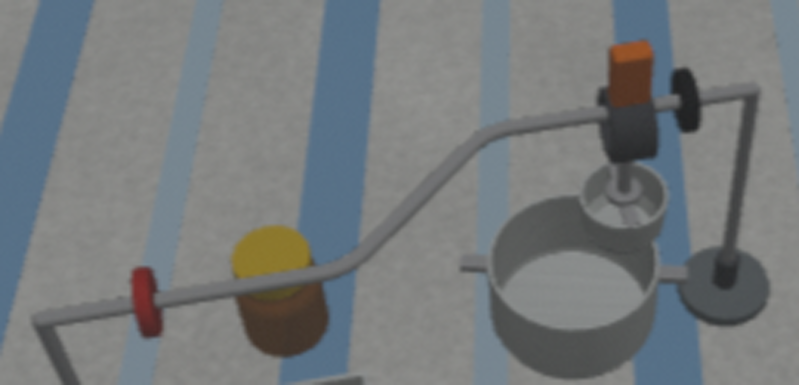

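View pics/dz.png

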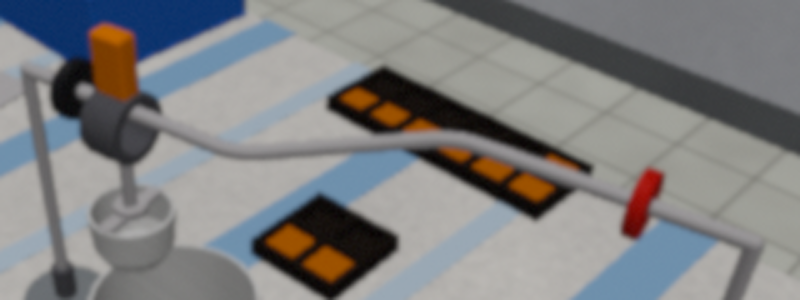

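```bash
cat > h.py <<'E'
import numpy as np
K={'scene':np.array([[491.36842222,0,272.87846793],[0,491.36842222,214.60240526],[0,0,1]]),'side':np.array([[396.66183877,0,284.37903338],[0,396.66183877,205.83918551],[0,0,1]])}
T={'scene':np.array([[9.52923561e-03,9.99918472e-01,-8.49956974e-03,-4.40540272e-02],[7.79346906e-01,-1.27522852e-02,-6.26462912e-01,-3.29391132e-01],[-6.26520226e-01,-6.54400691e-04,-7.79404887e-01,1.42025469e+00]]),
'side':np.array([[0.72080964,-0.6931122,-0.00537925,-0.38979089],[-0.4377608,-0.44920964,-0.77883,0.36725443],[0.53740017,0.563743,-0.627212,0.44590651]])}
def ray(c,u,v):
    R,t=T[c][:,:3],T[c][:,3]
    return -R.T@t, R.T@np.linalg.solve(K[c],[u,v,1.])
def onz(c,u,v,z):
    o,d=ray(c,u,v); return o+d*(z-o[2])/d[2]
def proj(c,p):
    q=K[c]@(T[c][:,:3]@np.asarray(p)+T[c][:,3]); return q[:2]/q[2]
E
python3 - <<'E'
from h import *
np.set_printoptions(precision=4,suppress=True)
for n,u,v in [('post',752,92),('rR',662,103),('rL',598,113),('b1s',510,127),('b1',485,134),('m',440,178),('m',400,217),('b2',350,262),('s',270,278),('s',200,291),('redface',160,297),('end',42,320)]:
    print('scene',n,onz('scene',90+u/2.96,140+v/2.96,.22))
for n,u,v in [('post',30,70),('rR',140,112),('s',200,141),('b1',235,153),('m',340,146),('b2',460,136),('s',520,158),('s',600,187),('redface',638,202),('end',757,243)]:
    print('side',n,onz('side',180+u/2.5,120+v/2.5,.22))
E
```

```text
scene post [0.4958 0.1771 0.22  ]
scene rR [0.5045 0.1185 0.22  ]
scene rL [0.5125 0.0772 0.22  ]
scene b1s [0.5236 0.0211 0.22  ]
scene b1 [0.5293 0.0054 0.22  ]
scene m [ 0.5653 -0.0218  0.22  ]
scene m [ 0.5958 -0.0448  0.22  ]
scene b2 [ 0.6293 -0.0725  0.22  ]
scene s [ 0.6403 -0.1183  0.22  ]
scene s [ 0.6491 -0.1579  0.22  ]
scene redface [ 0.653  -0.1805  0.22  ]
scene end [ 0.6681 -0.2455  0.22  ]
side post [0.4927 0.1736 0.22  ]
side rR [0.5135 0.0807 0.22  ]
side s [0.5195 0.0297 0.22  ]
side b1 [0.5261 0.0055 0.22  ]
side m [ 0.5765 -0.0334  0.22  ]
side b2 [ 0.6368 -0.0775  0.22  ]
side s [ 0.6437 -0.1164  0.22  ]
side s [ 0.6524 -0.1646  0.22  ]
side redface [ 0.6554 -0.1869  0.22  ]
side end [ 0.6686 -0.249   0.22  ]
```

```bash
python3 - <<'E'
from h import *
from scipy.optimize import least_squares
np.set_printoptions(precision=4,suppress=True)
S=lambda u,v:onz('scene',90+u/2.96,140+v/2.96,.22)[:2]
D=lambda u,v:onz('side',180+u/2.5,120+v/2.5,.22)[:2]
s1=[S(752,92),S(598,113),S(530,124),D(30,70),D(200,141),D(180,132)]
s2=[S(440,178),S(400,217),D(340,146),D(300,149),D(390,141)]
s3=[S(300,272),S(200,291),S(42,320),D(520,158),D(600,187),D(757,243),D(700,222)]
def f(p):
    a,c1,c2,c3=p; r=[]
    for s,c,aa in((s1,c1,a),(s2,c2,a+np.radians(42)),(s3,c3,a)):
        n=np.array([np.cos(aa),np.sin(aa)]); r+=[q@n-c for q in s]
    return np.array(r)*1e3
r=least_squares(f,[.2,.5,.5,.6]); a,c1,c2,c3=r.x
print(np.degrees(a),r.x,r.fun)
n1=np.array([np.cos(a),np.sin(a)]); b=a+np.radians(42); n2=np.array([np.cos(b),np.sin(b)])
I1=np.linalg.solve([n1,n2],[c1,c2]); I2=np.linalg.solve([n2,n1],[c2,c3])
print('corners',I1,I2)
g1=onz('scene',90+631/2.96,140+76/2.96,.253);g2=onz('side',180+113/2.5,120+62/2.5,.253);print('grip',g1,g2)
print('tab offset from line',g1[:2]@n1-c1,g2[:2]@n1-c1)
print(S(160,297),D(634,200))
from rig import manip
for c in['scene','side']:
    manip.capture(c)
    for l in['dipper_grip','dipper_ring']:
        for x in manip.cut_out(c,l)[:1]:
            ys,xs=np.nonzero(x['region']);print(c,l,xs.min(),xs.max(),ys.min(),ys.max(),xs.mean(),ys.mean())
E
```

```text
11.02029426523259 [0.1923 0.5175 0.3213 0.6082] [ 2.9849  0.3157  0.6132 -0.6843 -1.9603 -1.2692  1.3194  1.2391 -1.2903
 -1.3182  0.0499 -3.0546 -1.3026  0.6742  1.344   0.7413  0.4579  1.1398]
corners [0.526  0.0062] [ 0.6343 -0.0754]
grip [0.5124 0.0969 0.253 ] [0.507  0.0949 0.253 ]
tab offset from line 0.0039394001188765015 -0.001728037885931455
[ 0.653  -0.1805] [ 0.6554 -0.1844]
scene dipper_grip 284 314 154 225 300.3016835016835 192.7111111111111
scene dipper_ring 246 322 205 267 281.6217971851317 238.22843738722483
side dipper_grip 212 249 129 229 229.40950719581335 183.43436546009593
side dipper_ring 212 250 130 229 229.47476552032157 182.84993300580615
```

Request:
play_rows(plan="0.0234 0.032 0.0116 3.5;0.0234 0.032 0.0116 3.5;0.0234 0.032 0.0116 3.5;0.0234 0.032 0.0116 3.5;0.0234 0.032 0.0116 3.5;0.0234 0.032 0.0116 3.5;0.0234 0.032 0.0116 3.5;0.0234 0.032 0.0116 3.5;0.0234 0.032 0.0116 3.5;0.0234 0.032 0.0116 3.5", gripper=-1, force=20)

```text
time: 2.23
eef_pos: [0.5012, -0.2984, 0.3414]
orientation: [[0.524, 0.852, 0.0], [0.852, -0.524, -0.0], [-0.0, 0.001, -1.0]]
wrist_force: [0.7, -0.2, 0.0]
gripper_width: 0.999
```

Request:
play_rows(plan="0.001 0.03 0 3.5;0.001 0.03 0 3.5;0.001 0.03 0 3.5;0.001 0.03 0 3.5;0.001 0.03 0 3.5;0.001 0.03 0 3.5;0.001 0.03 0 3.5;0.001 0.03 0 3.5;0.001 0.03 0 3.5;0.001 0.03 0 3.5")

```text
time: 3.07
eef_pos: [0.5102, 0.0012, 0.3407]
orientation: [[-0.06, 0.998, 0.0], [0.998, 0.06, -0.0], [-0.0, 0.0, -1.0]]
wrist_force: [0.4, -0.2, 0.4]
gripper_width: 1.001
```

Request:
play_rows(plan="0 0.02 0 1.6;0 0.02 0 1.5;0 0.02 0 1.5;0 0.02 0 1.5;-0.001 0.015 0 1.5;0 0 0 0;0 0 0 0;0 0 0 0;0 0 0 0;0 0 0 0")

```text
time: 3.9
eef_pos: [0.5096, 0.094, 0.3404]
orientation: [[-0.187, 0.982, -0.0], [0.982, 0.187, -0.0], [-0.0, -0.0, -1.0]]
wrist_force: [0.3, -0.8, 0.4]
gripper_width: 0.998
```

```bash
python3 - <<'E'
from rig import manip
import cv2,numpy as np
s=manip.get_state(); print(s['time'],s['eef_pos'],s['orientation'],s['qpos'])
d=manip.capture('wrist'); cv2.imwrite('pics/w1.png',d['img'][:,:,::-1])
T=d['camera_from_world'];K=d['intrinsics']
for p in ([.509,.096,.2745],[.509,.096,.253]):
    q=K@(T[:3,:3]@np.array(p)+T[:3,3]);print(q[:2]/q[2])
E
```

```text
3.9 [0.50955068 0.0940149  0.34043695] [[-1.86727591e-01  9.82411725e-01 -9.59185737e-05]
 [ 9.82411711e-01  1.86727567e-01 -2.12222991e-04]
 [-1.90579713e-04 -1.33859418e-04 -9.99999973e-01]] [ 0.21518911  0.11693528 -0.56612959  1.77207804  0.06571125  1.27146598
 -0.17942553]
[276.31376324 231.2021137 ]
[276.39784783 221.21348475]
```

View pics/w1.png

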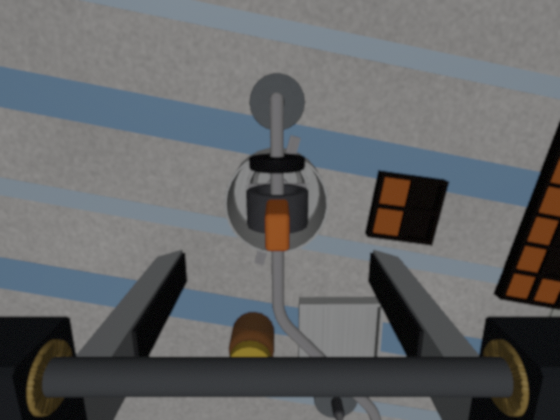

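```bash
python3 - <<'E'
from rig import manip
import cv2,numpy as np
d=manip.capture('wrist'); a=d['img'][:,:,::-1]
T=d['camera_from_world'];K=d['intrinsics']
cv2.imwrite('pics/w1z.png',cv2.resize(a[180:270,220:330],None,fx=6,fy=6,interpolation=cv2.INTER_CUBIC))
t=np.array([.191,-.982,0]);n=np.array([.982,.191,0])
for z in(.2745,.2315):
  for i in(-1,1):
    for j in (-1,1):
      p=np.array([.509,.096,z])+i*.013*t+j*.008*n
      q=K@(T[:3,:3]@p+T[:3,3]);q=q[:2]/q[2];print(z,i,j,np.round(q),np.round((q-[220,180])*6))
E
```

```text
0.2745 -1 -1 [263. 212.] [260. 191.]
0.2745 -1 1 [289. 212.] [414. 190.]
0.2745 1 -1 [264. 251.] [264. 423.]
0.2745 1 1 [289. 250.] [413. 423.]
0.2315 -1 -1 [265. 196.] [273.  95.]
0.2315 -1 1 [287. 196.] [403.  95.]
0.2315 1 -1 [266. 229.] [276. 297.]
0.2315 1 1 [287. 229.] [403. 296.]
```

View pics/w1z.png

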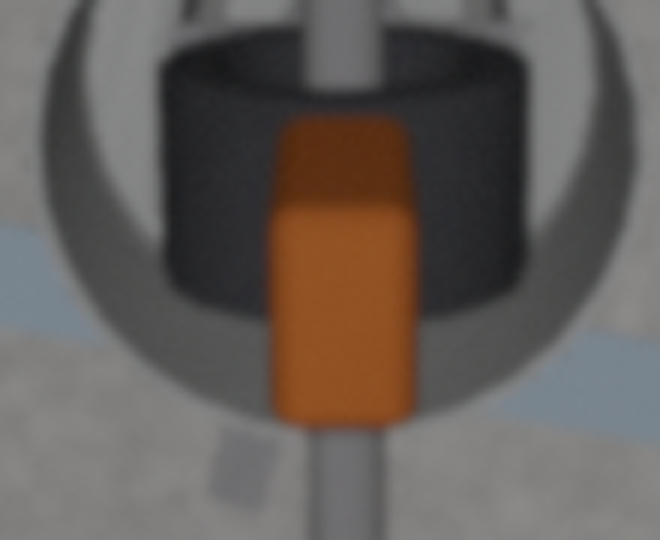

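Request:
play_rows(plan="0 0.001 -0.012 0;0 0 -0.012 0;0 0 -0.012 0;0 0 -0.012 0;0 0 -0.012 0;0 0 -0.01 0;0 0 -0.008 0;0 0 -0.004 0;0 0 0 0;0 0 0 0")

```text
time: 4.83
eef_pos: [0.5095, 0.0959, 0.2586]
orientation: [[-0.188, 0.982, -0.0], [0.982, 0.188, 0.0], [0.0, -0.0, -1.0]]
wrist_force: [0.6, 0.9, -0.2]
gripper_width: 0.997
```

Request:
play_rows(plan="0 0 0 0;0 0 0 0;0 0 0 0;0 0 0 0;0 0 0 0;0 0 0 0;0 0 0 0;0 0 0 0;0 0 0 0;0 0 0 0", gripper=1, force=20)

```text
time: 5.67
eef_pos: [0.5094, 0.0958, 0.2585]
orientation: [[-0.188, 0.982, -0.0], [0.982, 0.188, 0.0], [0.0, -0.0, -1.0]]
wrist_force: [-0.7, -0.4, -0.3]
gripper_width: 0.325
```

Request:
play_rows(plan="0 0 0 0;0 0 0 0;0 0 0 0;0 0 0 0;0 0 0 0;0 0 0 0;0 0 0 0;0 0 0 0;0 0 0 0;0 0 0 0")

```text
time: 6.5
eef_pos: [0.5092, 0.0958, 0.2585]
orientation: [[-0.188, 0.982, -0.0], [0.982, 0.188, -0.0], [-0.0, -0.0, -1.0]]
wrist_force: [-5.6, -1.2, 3.4]
gripper_width: 0.17
```

Request:
play_rows(plan="0 0 0.004 0;0 0 0.004 0;0.0017 -0.0093 0 0;0.0017 -0.0093 0 0;0.0017 -0.0093 0 0;0.0017 -0.0093 0 0;0.0017 -0.0093 0 0;0.0017 -0.0093 0 0;0.0017 -0.0093 0 0;0.0017 -0.0093 0 0")

```text
time: 7.33
eef_pos: [0.5232, 0.0204, 0.2664]
orientation: [[-0.188, 0.982, -0.0], [0.982, 0.188, 0.0], [0.0, -0.0, -1.0]]
wrist_force: [1.1, -0.5, -3.7]
gripper_width: 0.17
```

Request:
play_rows(plan="0.0007 -0.0028 0 4.2;0.0009 -0.0028 0 4.2;0.0011 -0.0027 0 4.2;0.0013 -0.0026 0 4.2;0.0015 -0.0025 0 4.2;0.0016 -0.0024 0 4.2;0.0018 -0.0023 0 4.2;0.002 -0.0021 0 4.2;0.0021 -0.002 0 4.2;0.0023 -0.0018 0 4.2")

```text
time: 8.17
eef_pos: [0.5385, -0.0033, 0.2664]
orientation: [[-0.799, 0.601, -0.0], [0.601, 0.799, -0.0], [0.0, -0.0, -1.0]]
wrist_force: [0.6, 0.7, -2.5]
gripper_width: 0.168
```

```bash
python3 - <<'E'
from rig import manip
import cv2,numpy as np
a=manip.capture('scene')['img'][:,:,::-1]; b=manip.capture('side')['img'][:,:,::-1]
cv2.imwrite('pics/m1.png',np.hstack([cv2.resize(a[140:270,90:350],None,fx=1.5,fy=1.5),cv2.resize(b[120:250,200:460],None,fx=1.5,fy=1.5)]))
E
```

```text
(no output)
```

View pics/m1.png

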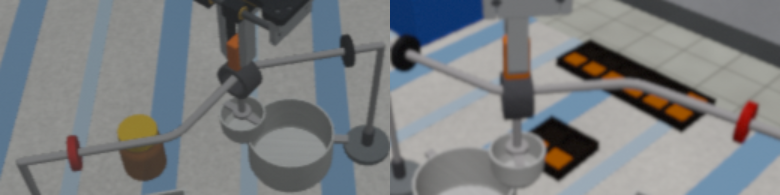

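The dipper's ring now sits on the oblique straight, turned with the rail (ring at about (240,80) in the left half). The pot and jar haven't moved.

Request:
play_rows(plan="0.0084 -0.0063 0 0;0.0083 -0.0063 0 0;0.0084 -0.0063 0 0;0.0083 -0.0063 0 0;0.0084 -0.0063 0 0;0.0083 -0.0063 0 0;0.0084 -0.0063 0 0;0.0083 -0.0063 0 0;0.0084 -0.0063 0 0;0.0083 -0.0062 0 0")

```text
time: 9.1
eef_pos: [0.6227, -0.0662, 0.2664]
orientation: [[-0.797, 0.604, -0.0], [0.604, 0.797, -0.0], [0.0, -0.0, -1.0]]
wrist_force: [-1.3, 0.1, -2.8]
gripper_width: 0.166
```

Request:
play_rows(plan="0.0023 -0.0018 0 -4.2;0.0021 -0.002 0 -4.2;0.002 -0.0021 0 -4.2;0.0018 -0.0023 0 -4.2;0.0016 -0.0024 0 -4.2;0.0015 -0.0025 0 -4.2;0.0013 -0.0026 0 -4.2;0.0011 -0.0027 0 -4.2;0.0009 -0.0028 0 -4.2;0.0007 -0.0028 0 -4.2")

```text
time: 9.93
eef_pos: [0.6376, -0.0899, 0.2664]
orientation: [[-0.185, 0.983, -0.0], [0.983, 0.185, -0.0], [0.0, -0.0, -1.0]]
wrist_force: [-0.8, -0.3, -2.4]
gripper_width: 0.166
```

```bash
python3 - <<'E'
from rig import manip
import cv2,numpy as np
a=manip.capture('scene')['img'][:,:,::-1]; b=manip.capture('side')['img'][:,:,::-1]
cv2.imwrite('pics/m2.png',np.hstack([cv2.resize(a[180:310,90:240],None,fx=2.6,fy=2.6),cv2.resize(b[120:250,330:480],None,fx=2.6,fy=2.6)]))
E
```

```text
(no output)
```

View pics/m2.png

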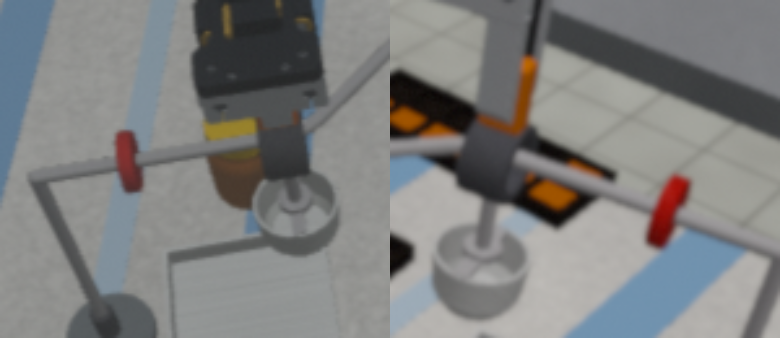

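Request:
play_rows(plan="0.0017 -0.0088 0 0;0.0017 -0.0088 0 0;0.0017 -0.0088 0 0;0.0017 -0.0088 0 0;0.0017 -0.0088 0 0;0.0017 -0.0088 0 0;0.0015 -0.008 0 0;0.001 -0.005 0 0;0 0 -0.003 0;0 0 -0.003 0")

```text
time: 10.87
eef_pos: [0.6499, -0.1553, 0.2602]
orientation: [[-0.188, 0.982, 0.0], [0.982, 0.188, 0.0], [0.0, 0.0, -1.0]]
wrist_force: [-0.9, 0.7, -2.9]
gripper_width: 0.169
```

```bash
python3 - <<'E'
from rig import manip
import cv2,numpy as np
a=manip.capture('scene')['img'][:,:,::-1]; b=manip.capture('side')['img'][:,:,::-1]
print(manip.get_state()['wrist_force'])
cv2.imwrite('pics/m3.png',np.hstack([cv2.resize(a[200:280,100:200],None,fx=4,fy=4,interpolation=2),cv2.resize(b[160:240,370:470],None,fx=4,fy=4,interpolation=2)]))
E
```

```text
[-0.81853606  0.01173604 -3.82908779]
```

View pics/m3.png

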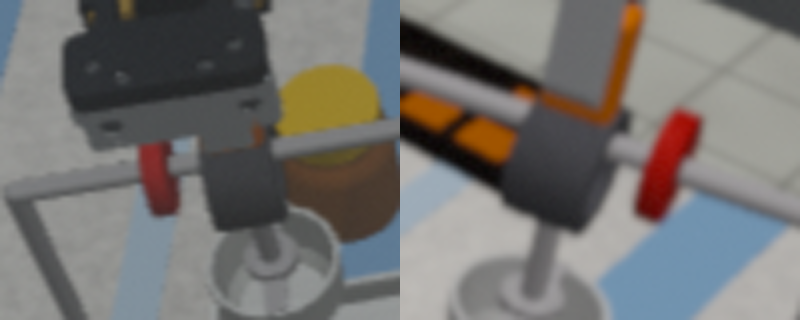

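Request:
play_rows(plan="0.0004 -0.002 0 0;0.0004 -0.002 0 0;0.0004 -0.002 0 0;0.0004 -0.002 0 0;0.0002 -0.001 0 0;0.0002 -0.001 0 0;0 0 0 0;0 0 0 0;0 0 0 0;0 0 0 0")

```text
time: 11.8
eef_pos: [0.6518, -0.1651, 0.2605]
orientation: [[-0.188, 0.982, -0.0], [0.982, 0.188, 0.0], [0.0, -0.0, -1.0]]
wrist_force: [-0.9, -0.2, -4.3]
gripper_width: 0.172
```

Request:
play_rows(plan="0.0001 -0.0005 0 0;0.0001 -0.0005 0 0;0.0001 -0.0005 0 0;0.0001 -0.0005 0 0;0 0 0 0;0 0 0 0;0 0 0 0;0 0 0 0;0 0 0 0;0 0 0 0")

```text
time: 12.63
eef_pos: [0.6522, -0.1672, 0.2605]
orientation: [[-0.188, 0.982, -0.0], [0.982, 0.188, 0.0], [0.0, -0.0, -1.0]]
wrist_force: [0.4, 0.3, -3.2]
gripper_width: 0.17
```

Request:
play_rows(plan="0.0001 -0.0005 0 0;0.0001 -0.0005 0 0;0.0001 -0.0005 0 0;0.0001 -0.0005 0 0;0 0 0 0;0 0 0 0;0 0 0 0;0 0 0 0;0 0 0 0;0 0 0 0")

```text
time: 13.47
eef_pos: [0.6526, -0.169, 0.2605]
orientation: [[-0.188, 0.982, -0.0], [0.982, 0.188, 0.0], [0.0, -0.0, -1.0]]
wrist_force: [-2.7, 3.9, -0.8]
gripper_width: 0.165
```

```bash
python3 - <<'E'
from rig import manip
import cv2,numpy as np
a=manip.capture('scene')['img'][:,:,::-1]; b=manip.capture('side')['img'][:,:,::-1]
print(manip.get_state()['wrist_force'])
cv2.imwrite('pics/m4.png',np.hstack([cv2.resize(a[200:280,100:200],None,fx=4,fy=4,interpolation=2),cv2.resize(b[160:240,370:470],None,fx=4,fy=4,interpolation=2)]))
E
```

```text
[-2.72908669  4.32879462 -0.37863021]
```

View pics/m4.png

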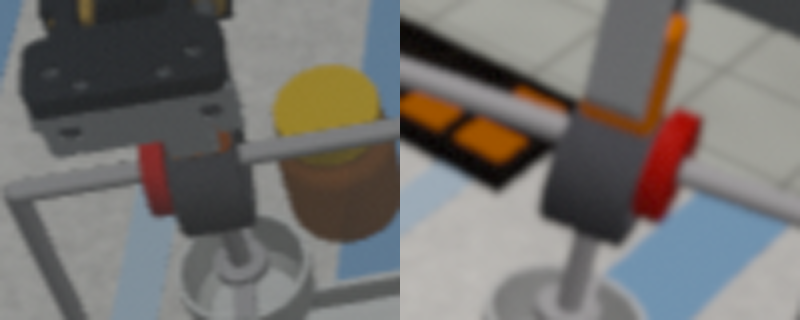

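Request:
play_rows(plan="0 0 -0.0005 0;0 0 -0.0005 0;0 0 -0.0005 0;0 0 -0.0005 0;0 0 0 0;0 0 0 0;0 0 0 0;0 0 0 0;0 0 0 0;0 0 0 0")

```text
time: 14.4
eef_pos: [0.6529, -0.1689, 0.2586]
orientation: [[-0.189, 0.982, 0.001], [0.982, 0.189, 0.0], [0.0, 0.001, -1.0]]
wrist_force: [0.2, 5.5, -1.0]
gripper_width: 0.168
```

Request:
play_rows(plan="0 0 -0.0004 0;0 0 -0.0004 0;0 0 0 0;0 0 0 0;0 0 0 0;0 0 0 0;0 0 0 0;0 0 0 0;0 0 0 0;0 0 0 0")

```text
time: 15.23
eef_pos: [0.653, -0.1688, 0.2586]
orientation: [[-0.188, 0.982, 0.001], [0.982, 0.188, 0.0], [-0.0, 0.001, -1.0]]
wrist_force: [-3.7, 4.5, 7.0]
gripper_width: 0.166
```

Request:
play_rows(plan="0 0 0.0004 0;0 0 0 0;0 0 0 0;0 0 0 0;0 0 0 0;0 0 0 0;0 0 0 0;0 0 0 0;0 0 0 0;0 0 0 0")

```text
time: 16.07
eef_pos: [0.6529, -0.1689, 0.2586]
orientation: [[-0.188, 0.982, 0.001], [0.982, 0.188, 0.0], [0.0, 0.001, -1.0]]
wrist_force: [-1.8, 6.2, 2.8]
gripper_width: 0.169
```

Request:
play_rows(plan="0 0 0 0;0 0 0 0;0 0 0 0;0 0 0 0;0 0 0 0;0 0 0 0;0 0 0 0;0 0 0 0;0 0 0 0;0 0 0 0", gripper=-0.2)

```text
time: 16.9
eef_pos: [0.6526, -0.1693, 0.2581]
orientation: [[-0.188, 0.982, -0.0], [0.982, 0.188, -0.0], [-0.0, -0.0, -1.0]]
wrist_force: [-0.8, 0.2, 0.3]
gripper_width: 0.602
```

```bash
python3 - <<'E'
from rig import manip
import cv2,numpy as np
a=manip.capture('scene')['img'][:,:,::-1]; b=manip.capture('side')['img'][:,:,::-1]
s=manip.get_state();print(s['wrist_force'],s['gripper_width'])
cv2.imwrite('pics/m5.png',np.hstack([cv2.resize(a[200:280,100:200],None,fx=4,fy=4,interpolation=2),cv2.resize(b[160:240,370:470],None,fx=4,fy=4,interpolation=2)]))
E
```

```text
[-0.40675759  0.3309459   0.13713634] 0.603358740872117
```

View pics/m5.png

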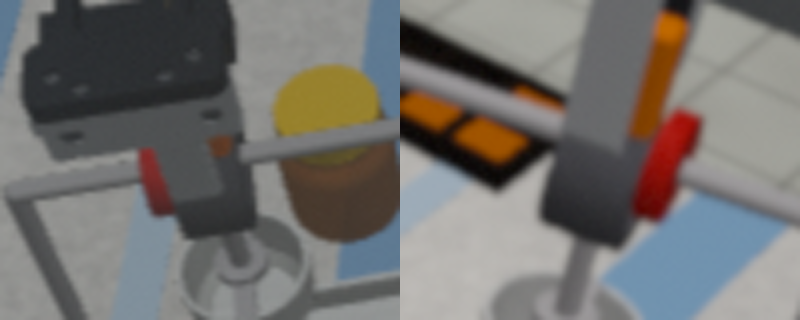

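Released, and the ring still sits against the stop (ring and disc touching near (640,170) in the right half). Next: straight up, then away.

Request:
play_rows(plan="0 0 0.004 0;0 0 0.008 0;0 0 0.012 0;0 0 0.012 0;0 0 0.012 0;0 0 0.012 0;0 0 0.012 0;0 0 0.012 0;0 0 0.012 0;0 0 0.012 0")

```text
time: 17.83
eef_pos: [0.6526, -0.1693, 0.3674]
orientation: [[-0.188, 0.982, 0.0], [0.982, 0.188, -0.0], [-0.0, 0.0, -1.0]]
wrist_force: [0.4, 0.6, 0.7]
gripper_width: 0.601
```

Request:
play_rows(plan="-0.02 -0.02 0 0;-0.02 -0.02 0 0;-0.02 -0.02 0 0;-0.02 -0.02 0 0;-0.02 -0.02 0 0;-0.02 -0.02 0 0;-0.01 -0.02 0 0;0 0 0 0;0 0 0 0;0 0 0 0")

```text
time: 18.67
eef_pos: [0.5231, -0.3086, 0.3665]
orientation: [[-0.189, 0.982, 0.0], [0.982, 0.189, 0.0], [0.0, 0.0, -1.0]]
wrist_force: [-0.3, 0.6, 0.2]
gripper_width: 0.603
```

```bash
python3 - <<'E'
from rig import manip
from h import *
import cv2,numpy as np
a=manip.capture('scene')['img'][:,:,::-1]; b=manip.capture('side')['img'][:,:,::-1]
s=manip.get_state();print(s['time'],s['wrist_force'],s['gripper_width'])
cv2.imwrite('pics/f.png',np.hstack([a[120:400,80:450],b[100:380,190:560]]))
cv2.imwrite('pics/f2.png',np.hstack([cv2.resize(a[200:280,100:200],None,fx=4,fy=4,interpolation=2),cv2.resize(b[160:240,370:470],None,fx=4,fy=4,interpolation=2)]))
for c in('scene','side'):
  a0=cv2.imread(f'pics/{c}0.png')
  im={'scene':a,'side':b}[c]
  print(c,[(l,np.round(r['xyz'],3)) for l in('syrup_pot','jar','mould_frame') for r in manip.find_in(c,l)[:1]])
E
```

```text
18.7667 [-0.2161101   0.10011326  0.36636173] 0.5971812264552678
scene [('syrup_pot', array([0.503, 0.058, 0.03 ])), ('jar', array([ 0.539, -0.152,  0.06 ])), ('mould_frame', array([ 0.646, -0.132,  0.015]))]
side [('syrup_pot', array([0.515, 0.074, 0.035])), ('jar', array([ 0.504, -0.163,  0.062]))]
```

View pics/f2.png

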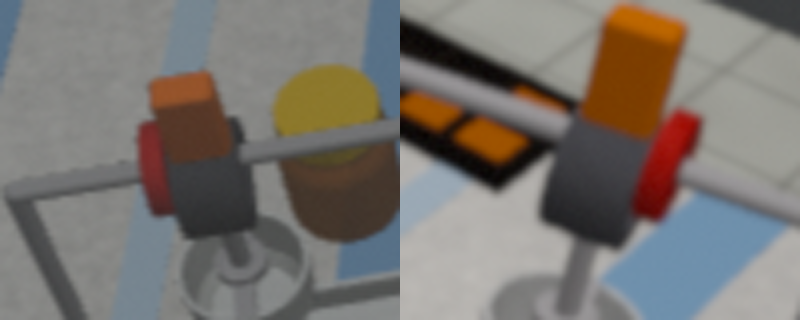

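View pics/f.png

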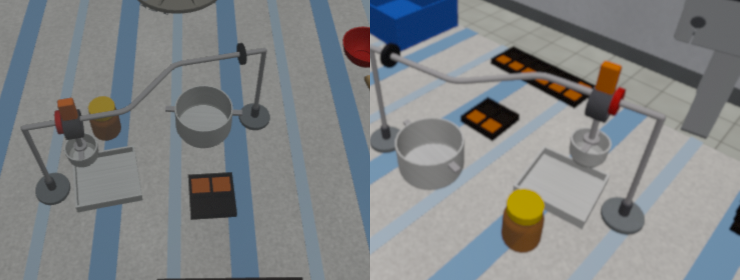

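Request:
play_rows(plan="0 0 0 0;0 0 0 0;0 0 0 0;0 0 0 0;0 0 0 0;0 0 0 0;0 0 0 0;0 0 0 0;0 0 0 0;0 0 0 0")

```text
time: 19.9
eef_pos: [0.5226, -0.3093, 0.3661]
orientation: [[-0.188, 0.982, -0.0], [0.982, 0.188, 0.0], [0.0, -0.0, -1.0]]
wrist_force: [-0.5, -0.0, 0.1]
gripper_width: 0.596
```

```bash
python3 - <<'E'
from rig import manip
import cv2,numpy as np
a=manip.capture('scene')['img'][:,:,::-1]; b=manip.capture('side')['img'][:,:,::-1]
im=np.hstack([a[120:400,80:450],b[100:380,190:560]])
old=cv2.imread('pics/f.png'); d=cv2.absdiff(im,old).max(2); print('vs 1s ago',d.max(),(d>25).sum())
cv2.imwrite('pics/g2.png',np.hstack([cv2.resize(a[200:280,100:200],None,fx=4,fy=4,interpolation=2),cv2.resize(b[160:240,370:470],None,fx=4,fy=4,interpolation=2)]))
for c,n in(('scene',a),('side',b)):
    o=cv2.imread(f'pics/{c}0.png'); d=(cv2.absdiff(np.ascontiguousarray(n),o).max(2)>40).astype(np.uint8)
    N,_,st,ce=cv2.connectedComponentsWithStats(d); print(c,[tuple(x) for x in st[1:] if x[4]>15])
E
```

```text
vs 1s ago 38 120
scene [(np.int32(259), np.int32(1), np.int32(6), np.int32(11), np.int32(27)), (np.int32(266), np.int32(0), np.int32(5), np.int32(12), np.int32(16)), (np.int32(0), np.int32(3), np.int32(42), np.int32(22), np.int32(92)), (np.int32(0), np.int32(5), np.int32(70), np.int32(142), np.int32(4903)), (np.int32(238), np.int32(37), np.int32(6), np.int32(12), np.int32(45)), (np.int32(292), np.int32(153), np.int32(19), np.int32(26), np.int32(364)), (np.int32(288), np.int32(178), np.int32(26), np.int32(39), np.int32(489)), (np.int32(288), np.int32(197), np.int32(8), np.int32(9), np.int32(46)), (np.int32(306), np.int32(211), np.int32(8), np.int32(10), np.int32(30)), (np.int32(137), np.int32(218), np.int32(24), np.int32(25), np.int32(404)), (np.int32(144), np.int32(242), np.int32(31), np.int32(26), np.int32(470)), (np.int32(149), np.int32(279), np.int32(6), np.int32(6), np.int32(20)), (np.int32(156), np.int32(279), np.int32(20), np.int32(8), np.int32(105))]
side [(np.int32(553), np.int32(11), np.int32(7), np.int32(19), np.int32(85)), (np.int32(512), np.int32(43), np.int32(48), np.int32(61), np.int32(1945)), (np.int32(511), np.int32(117), np.int32(16), np.int32(13), np.int32(162)), (np.int32(212), np.int32(128), np.int32(36), np.int32(85), np.int32(1576)), (np.int32(389), np.int32(161), np.int32(53), np.int32(107), np.int32(2317)), (np.int32(523), np.int32(179), np.int32(26), np.int32(16), np.int32(144)), (np.int32(537), np.int32(191), np.int32(10), np.int32(7), np.int32(24)), (np.int32(502), np.int32(192), np.int32(44), np.int32(48), np.int32(1193)), (np.int32(216), np.int32(207), np.int32(34), np.int32(17), np.int32(233)), (np.int32(400), np.int32(245), np.int32(9), np.int32(5), np.int32(22))]
```

View pics/g2.png

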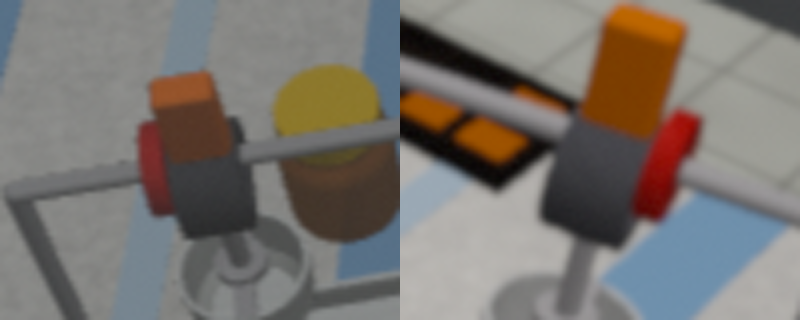

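```bash
python3 -c "
from rig import manip
print(manip.finish_job())"
```

```text
the job is handed in; nothing more can be done
None
```

I slid the dipper along the rail, around both bends, and left its ring hanging against the red stop above the drip tray. The job was handed in at about 20 s, and it reported no verdict.

**How it went:**
- **Carry:** I gripped the tab across its 16 mm sides and lifted 8 mm so the ring hung clear of the rail. I then turned it 42 degrees with the rail at each bend.
- **Stop:** I crept towards the stop until I felt contact at about 4–6 N, about 1 mm past where I had estimated the seat. I then lowered the ring onto the rail, opened the fingers and backed away.

**Last checks:**
- **Against the stop:** both cameras show the ring touching the red disc. The cameras cannot show a gap much under 1–2 mm, so beyond the pictures I am relying on the contact force felt just before release.
- **Hanging still:** two close-up pictures taken about 1 s apart after release look the same. A difference count over a wider area found 120 changed pixels, which I did not trace. The arm also settled slightly in that time.
- **Pot, jar and mould frame:** comparing with the first pictures, changes show only where the dipper or the arm had been. The detectors put the jar within 3 mm of its first position and the pot within about 8 mm, which is about their own scatter.
- **One disagreement:** the last scene-camera detection of the mould frame landed on the drip tray, and the side camera missed it. I take this as a false detection, since neither picture changed where the frame stands.

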